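# Proof-pull a taped-on keyhole hanger

## Robot

A 6-joint arm with a two-finger parallel gripper is mounted at the origin on the work surface; the furniture and walls round the work are solid. World frame = base frame: x ahead of the robot, y to its left, z up, the work surface at z = 0. Lengths are in m, angles in degrees, forces in N, time in s.
With the tool pointing down it reaches from about 0.4 to 0.825 m from the base axis. Payload 7 kg.
Tool frame: the origin (TCP) lies at the very end of the fingers, on their centre line; the grasp point (between the pads) lies 19 mm behind it; z points along the fingers, y is the line along which they close (so a half turn about z gives the same grasp; the last joint's range is limited). The gripper opens to 88 mm and grips with 3 to 60 N. Pads are 19 mm wide; open, the fingers measure 130 mm over their backs; the gripper's body (78 mm by 193 mm) begins 47 mm behind the grasp point.
Start: joints at [80.105, 20.546, 0.682, 0, -70.136, -16.507], TCP at [0.3, 0.605, 0.227] pointing down, gripper open.
Joint ranges: [-176.03, 176.03], [-82.01, 121.73], [-58.28, 71.71], [-173.87, 95.51], [-174.79, -0.11], [-173.66, 173.66]. Speed limits (degrees/s): [136.94, 136.94, 172.46, 180, 180, 180].

## Interface

Orientations are given as [roll, pitch, yaw] about the fixed x, y, z axes, in that order (R = Rz(yaw) Ry(pitch) Rx(roll)).
In Python, from plant import get_state, capture, close_job, regions_of gives the robot as it stands.
- The arm moves only by the tool jog_arm, never from a script. Its argument "moves" is a list of rows, each a list of 3 entries, a list of its own where there are three numbers: the shift along the tool's x, y, z in cm, then the turn about the tool's z in degrees, then the finger opening in cm, from 0 to 8.76. A call has 1 to 12 rows; each row shifts and turns the commanded pose from where the row before left it, along the tool's axes as they then stand; what a row does not reach is not made up. A row lasts 1/8 s, in which the tool goes at most 62.5 mm and 10.7 degrees, less where a joint would pass 70% of its speed; a pose out of reach is approached as far as the arm can. A call is refused whole if a number of a shift passes 6.25 or a number of a turn 10.7, either way. A call with a gripper value outside its range is refused whole. The fingers move at their own pace and stop on an object; "newtons" is the grip in N (left out, the last holds). Time passes only in rows, so rows that do not move let the fingers close. It gives the time, the measured TCP pose, the force, the opening and the grip force at its end, in the units of the state.
- get_state(): the state, without advancing time (a new reading comes with each control period).
- capture(name): name is "scene" or "top" or "wrist"; returns a dict with "pixels" (420x560x3 uint8, blue, green, red), "mtx" (3x3 intrinsics, pixels), "k1" (the pictures are not rectified: a ray, as slopes to the right and down, at radius r is drawn at 1 + k1 r^2 times it, then the intrinsics apply), "world_from_camera" (4x4, takes a point from camera to world coordinates); the wrist camera has in their place "hand_eye" (4x4, takes a point from camera to tool coordinates, whose origin is the TCP and whose axes are the flange's). Camera axes: x right, y down, z forward; pixel columns grow to the right and rows downward; lengths in m; the calibration is good to about 2 mm. A picture is of the moment at which its call begins: read the wrist's pose just before it. There is no depth.
- close_job(): hands the job in; it is judged then, once.
Trained networks look in a picture, given as the dict that the camera call returned (one of the last four; its "shot" number tells which), for a name from the list of things; names that differ only in an ending like _2 or _b are one class to them, and where a whole thing is asked for, a point or a joint stands for the part that bears it (a point fixed in the world has none). Each returns a list of dicts, best first, with "confidence" (0 to 1); they miss things now and then, are a little off and sometimes report something else, mostly with a low value. They report only what shows in the picture. A call takes as long as a camera call.
- regions_of(picture, thing): "pixels" (420x560 bool, what is visible of it) and "pixel" ([column, row] in pixels, amid what is visible of it).
The state is a dict: "time_s": time; "joints": joint angles; "qd": joint speeds; "joint_torque": joint torques, N m; "tcp_pos": TCP position; "eef_rot": TCP orientation; "contact_force": force on the tool from outside, world axes, zero at the start; "moment": the same for the moment, N m; "gripper_width": finger opening in m; "gripper_force": force on a finger pad.
Only numpy, scipy, OpenCV 4.12 (cv2) and the standard library are available. Lean on these libraries where they do the work, as an engineer would, in place of code of your own. Each camera call takes 0.05 s, during which the arm holds its last target. There are 200 camera calls.

## Task

Check that the keyhole hanger on the clamped wooden panel is stuck down properly: put the head of the proof stud into the hanger's wide mouth and slide it into the narrow slot until it stops at the end. Then pull the stud straight up with about 15 N (12 to 18 N) without a break for two seconds, never more than 25 N because that tears the tape, then ease off and leave the stud standing upright in the end of the slot. Leave the other things where they are.

Things in the scene. Friction and masses are not known exactly. Their poses are not given: they have to be found in the camera images.
- stud: proof stud, loose, about 0.09 kg, standing upright on its head: round steel head 26 mm across, 5 mm thick; steel stem 9 mm across up to 25 mm above the foot; round dark wooden grip 22 mm across from 25 to 72 mm; cap 30 mm across from 72 to 80 mm. Origin: centre of the head's underside, z up. It, the tub and the block stand in three places in any order
- panel: wooden panel 189 x 134 mm (its x, y), 12 mm thick, on adjustable rubber feet 5 to 12 mm high, held by two steel clips at its short edges; origin at the centre of its underside, z up. The hanger, a low steel box 84 x 50 mm (x, y) with its top face 13 mm above the panel, is stuck on its middle with strips of 3 mm foam tape; its slot runs along the panel's x axis
- hanger (a joint): how far the hanger has been pulled up off the panel against its springy foam tape, m: 0 at rest, rising 1 mm for each 16 N of upward pull; it springs back. The tape tears at 1.56 mm (25 N)
- mouth (a point): centre of the hanger's mouth, a 32 x 32 mm opening at the hanger's -x end, down to the panel; the point lies on the panel's top face, where the stud's head is put down; axes as the panel's. From the mouth a slot 12 mm wide with rounded entry runs to +x through the hanger's 4 mm thick top
- home (a point): where the centre of the stud's underside is when its stem is against the end of the slot, 39 mm to +x of mouth, on the panel's top face. The hollow under the hanger's top is 9 mm high, 32 mm wide, with the panel as floor: the stud's head slides in it and can rise 4 mm before it meets the underside of the top
- tub: small empty white tub, 54 mm across, 37 mm high, loose bystander; origin under its centre
- block: cork sanding block, 60 x 101 x 32 mm, loose bystander; origin under its centre
- pen: dark felt pen, 137 mm long, 13 mm thick, lying in front of the jars, loose bystander; origin under its centre
- cup: mug with a handle, 83 x 117 x 95 mm, at the back left, loose bystander; origin under its centre

How it is judged (in metres and radians):
On the way, in this order (a step that is already met when the one before it is completed fails the run):
1. the stud is in the slot's end: within 5 mm of home sideways, its head under the hanger's top, upright, and not yet pulled (horizontal distance between stud and home below 0.005 m and z of stud in the frame of home below 0.006 m and angle between stud's own z axis and vertical below 0.15 rad and value of joint hanger below 0.0004 m), for 0.1 s.
2. the stud is pulled straight up against the hanger with 11 to 19 N for two seconds (1.8 s counted) at the slot's end (value of joint hanger between 0.0006875 and 0.0011875 m and horizontal distance between stud and home below 0.006 m and angle between stud's own z axis and vertical below 0.15 rad), for 1.8 s.
At the end, for the whole second after the job is handed in: the stud stands upright (within 0.1 rad) and still on the panel in the end of the slot, within 6 mm of home sideways and 3 mm in height, and the hanger is back at rest (horizontal distance between stud and home below 0.006 m and z of stud in the frame of home below 0.003 m and angle between stud's own z axis and vertical below 0.1 rad and value of joint hanger below 0.0004 m and linear speed of stud below 0.02 m/s); the robot touches nothing.
It fails at once if the hanger is pulled with more than about 25 N (tape stretched more than 1.56 mm) (value of joint hanger above 0.00156 m).
It fails at once if a bystander is moved by more than 20 mm (distance of any of tub, block, pen, cup from where it was at the start of the episode above 0.02 m).
It also fails if it takes over 61 s, if anything falls off the work surface, if the arm or the gripper's body presses on something with over 40 N, if the wrist force passes 120 N, or if a joint passes its speed limit or range.

## Working session

There is one attempt and no reset: what is moved stays moved. The work goes in short steps, Python scripts to look and compute and a tool call to move; the robot and the scene stay as the last step left them, time stands still between calls to the robot, and variables do not carry over. Pictures are saved under pics/ and viewed, at most 10 in all, crops included, and the job is handed in when it is done.

Besides the shell and the picture viewer there is one more tool, called after "Emit:" in YAML: its name, and indented under it one key for each argument. jog_arm: Moves the arm, as the interface text tells. Its arguments: {"type":"object","properties":{"moves":{"type":"array"},"newtons":{"type":"number"}},"required":["moves"]}

```bash
mkdir -p pics; cat > h.py <<'E'
import numpy as np,cv2
from plant import get_state,capture,close_job,regions_of
from scipy.spatial.transform import Rotation as R
def wfc(p,s=None):
    if 'world_from_camera' in p: return np.array(p['world_from_camera'])
    T=np.eye(4);T[:3,:3]=R.from_euler('xyz',s['eef_rot'],degrees=True).as_matrix();T[:3,3]=s['tcp_pos']
    return T@np.array(p['hand_eye'])
def ray(p,uv,z,s=None):
    K=np.array(p['mtx']);W=wfc(p,s)
    n=cv2.undistortPoints(np.array(uv,float).reshape(-1,1,2),K,np.array([p['k1'],0,0,0.]))[:,0]
    d=np.c_[n,np.ones(len(n))]@W[:3,:3].T;o=W[:3,3]
    return o+d*((z-o[2])/d[:,2])[:,None]
def proj(p,X,s=None):
    W=np.linalg.inv(wfc(p,s));return cv2.projectPoints(np.array(X,float).reshape(-1,3),W[:3,:3],W[:3,3],np.array(p['mtx']),np.array([p['k1'],0,0,0.]))[0][:,0]
E
python3 - <<'E'
from h import *
s=get_state();print(s)
for c in("scene","top"):
    p=capture(c);cv2.imwrite(f"pics/{c}0.png",p["pixels"])
    print(c,np.round(wfc(p),3).tolist(),np.round(p['mtx'],1).tolist(),p['k1'])
    for t in("stud","panel","hanger","tub","block"):
        for r in regions_of(p,t)[:2]:
            m=r['pixels'];ys,xs=np.nonzero(m)
            print(t,round(r['confidence'],2),r['pixel'],m.sum(),xs.min(),xs.max(),ys.min(),ys.max(),ray(p,[r['pixel']],{"stud":.06,"panel":.02,"hanger":.034}.get(t,.035)).round(3))
E
```

```text
{'time_s': 0.0, 'joints': array([ 8.01057389e+01,  2.05913693e+01,  6.33375269e-01, -2.17735025e-02,
       -7.01364426e+01, -1.65065215e+01]), 'qd': array([ 0.01416183, -0.06287169, -0.1440489 ,  0.00048361, -0.06496038,
        0.06087117]), 'joint_torque': array([ 1.85792938e-03, -5.82717919e+01,  2.93053794e+01,  6.99704424e+00,
        6.73410657e-03, -1.72020459e-04]), 'tcp_pos': array([0.29993565, 0.60414035, 0.22561521]), 'eef_rot': array([ 1.79903639e+02, -7.20972939e-03, -2.64081916e+01]), 'contact_force': array([ 0.14536235, -0.33393961,  0.96453775]), 'moment': array([-0.08355856,  0.00717629,  0.01865685]), 'gripper_force': 0.0, 'gripper_width': 0.08746423727477899}
scene [[0.871, -0.327, 0.366, -0.006], [-0.491, -0.549, 0.677, -0.876], [-0.021, -0.769, -0.639, 0.927], [0.0, 0.0, 0.0, 1.0]] [[538.7, 0.0, 289.4], [0.0, 538.7, 206.2], [0.0, 0.0, 1.0]] -0.1042678453148977
stud 0.89 [306.9, 276.4] 314 303 315 262 293 [[ 0.406 -0.186  0.06 ]]
panel 0.93 [267.2, 188.5] 2508 227 309 168 212 [[0.498 0.182 0.02 ]]
hanger 0.76 [270.4, 185.3] 475 252 286 175 194 [[0.505 0.174 0.034]]
tub 0.85 [310.1, 326.1] 640 296 321 312 341 [[ 0.353 -0.289  0.035]]
block 0.68 [294.9, 242.3] 1065 276 320 223 261 [[ 0.45  -0.056  0.035]]
top [[-0.024, -0.997, 0.068, 0.416], [-1.0, 0.024, 0.009, 0.077], [-0.01, -0.068, -0.998, 1.267], [0.0, 0.0, 0.0, 1.0]] [[491.5, 0.0, 278.7], [0.0, 491.5, 210.9], [0.0, 0.0, 1.0]] -0.03695269135232852
stud 0.52 [387.4, 239.3] 168 378 394 235 246 [[ 0.422 -0.177  0.06 ]]
hanger 0.69 [239.8, 201.0] 395 229 252 192 226 [[0.527 0.186 0.034]]
tub 0.8 [429.0, 265.4] 384 415 437 254 275 [[ 0.354 -0.284  0.035]]
block 0.89 [327.6, 223.6] 995 307 351 205 238 [[ 0.465 -0.034  0.035]]
```

```bash
python3 - <<'E'
import cv2,numpy as np
a=cv2.imread("pics/scene0.png");b=cv2.imread("pics/top0.png")
A=cv2.resize(a[140:360,190:390],None,fx=2.7,fy=2.7,interpolation=cv2.INTER_CUBIC)[:594]
cv2.imwrite("pics/c1.png",np.vstack([cv2.resize(b[150:300,180:460],(800,428)),]))
cv2.imwrite("pics/c2.png",A)
E
```

```text
(no output)
```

View pics/c1.png

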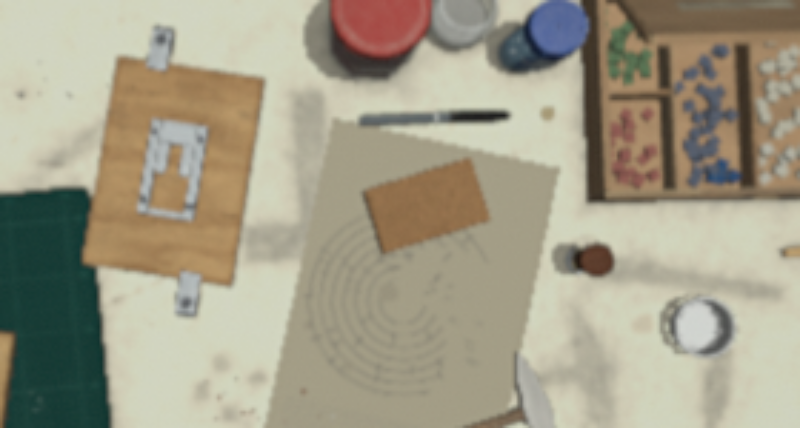

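View pics/scene0.png

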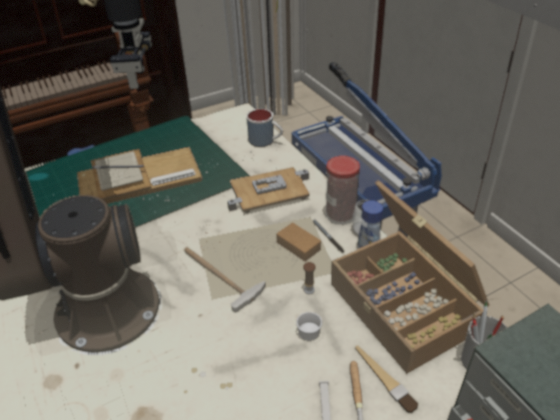

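The mouth (open end, wood visible) is at crop ~(172,190), towards -x. Panel +x points roughly along world +x, turned slightly to the left. The stud is at crop (593,260) and the tub at (700,325). The grey block lies well away from the stud. I'll move above the panel for a wrist view.

Emit:
jog_arm:
  moves:
    - [[4,3.2,0],0,8.7]
    - [[4,3.2,0],0,8.7]
    - [[4,3.2,0],0,8.7]
    - [[4,3.2,0],0,8.7]
    - [[4,3.2,0],0,8.7]
    - [[4,3.2,0],0,8.7]
    - [[4,3.2,0],0,8.7]
    - [[4,3.2,0],0,8.7]
    - [[4,3.2,0],0,8.7]
    - [[0,0,0],-10.7,8.7]
    - [[0,0,0],-10.7,8.7]
    - [[0,0,0],-10.7,8.7]

```text
time_s: 2.1
tcp_pos: [0.4947, 0.1862, 0.2267]
eef_rot: [-180.0, -0.0, 6.0]
contact_force: [-0.1, 0.7, -0.9]
gripper_width: 0.0869
gripper_force: 0.0
```

```bash
python3 - <<'E'
from h import *
s=get_state();p=capture("wrist");cv2.imwrite("pics/w1.png",p["pixels"])
print(s['tcp_pos'],s['eef_rot'],np.round(p['hand_eye'],3).tolist(),np.round(p['mtx'],1).tolist(),p['k1'],s['joints'].round(1))
for t in("panel","hanger"):
    for r in regions_of(p,t)[:2]:
        ys,xs=np.nonzero(r['pixels'])
        rect=cv2.minAreaRect(np.c_[xs,ys].astype(np.float32));b=cv2.boxPoints(rect)
        z=.02 if t=="panel" else .034
        print(t,round(r['confidence'],2),r['pixel'],xs.min(),xs.max(),ys.min(),ys.max(),b.round(1).tolist(),ray(p,b,z,s).round(4).tolist())
E
```

```text
[0.49465255 0.18622013 0.22671812] [-1.79989559e+02 -1.36058233e-02  6.01434584e+00] [[-0.0, -0.964, -0.265, 0.07], [1.0, 0.0, -0.002, 0.0], [0.002, -0.265, 0.964, -0.158], [0.0, 0.0, 0.0, 1.0]] [[370.8, 0.0, 280.7], [0.0, 370.8, 214.3], [0.0, 0.0, 1.0]] -0.08776901662269739 [ 41.9   6.7 -17.7  -0.  -65.6  54.1]
panel 0.63 [286.6, 165.5] 198 378 32 287 [[177.0, 255.0], [255.10000610351562, 20.700000762939453], [391.0, 66.0], [312.8999938964844, 300.29998779296875]] [[0.408, 0.2883, 0.02], [0.6442, 0.2259, 0.02], [0.6187, 0.0955, 0.02], [0.3705, 0.1381, 0.02]]
hanger 0.89 [292.7, 169.5] 248 321 126 222 [[246.0, 209.5], [270.8999938964844, 124.80000305175781], [322.20001220703125, 139.89999389648438], [297.29998779296875, 224.60000610351562]] [[0.4692, 0.2181, 0.034], [0.5525, 0.2018, 0.034], [0.5438, 0.1528, 0.034], [0.4592, 0.1664, 0.034]]
```

View pics/w1.png

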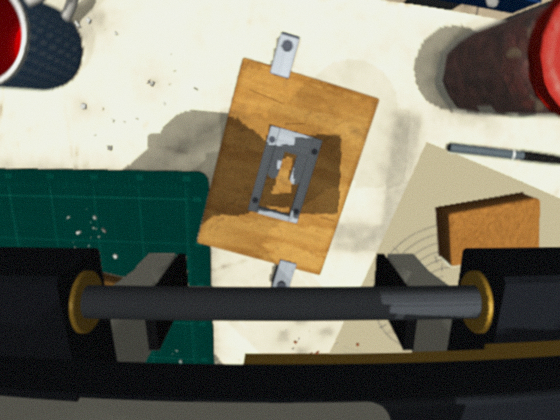

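The hanger is seen clearly, with its mouth at the lower end at about (282,195). The panel yaw is about -11°, so I'd misread the sign earlier. Next is the stud.

Emit:
jog_arm:
  moves:
    - [[0,0,0],8.2,8.7]
    - [[0,0,0],8.2,8.7]
    - [[-0.7,4.8,0.5],0,8.7]
    - [[-0.7,4.8,0.5],0,8.7]
    - [[-0.7,4.8,0.5],0,8.7]
    - [[-0.7,4.8,0.5],0,8.7]
    - [[-0.7,4.8,0.5],0,8.7]
    - [[-0.7,4.8,0.5],0,8.7]
    - [[-0.7,4.8,0.5],0,8.7]
    - [[-0.7,4.8,0.5],0,8.7]
    - [[0,0,0],0,8.7]
    - [[0,0,0],0,8.7]

```text
time_s: 3.75
tcp_pos: [0.3683, -0.1805, 0.1867]
eef_rot: [-180.0, -0.0, -10.9]
contact_force: [0.2, -0.3, -0.1]
gripper_width: 0.0871
gripper_force: 0.0
```

```bash
python3 - <<'E'
from h import *
s=get_state();p=capture("wrist");cv2.imwrite("pics/w2.png",p["pixels"])
print(s['tcp_pos'],s['eef_rot'],s['joints'].round(1))
for t in("stud",):
    for r in regions_of(p,t)[:2]:
        ys,xs=np.nonzero(r['pixels'])
        print(t,round(r['confidence'],2),r['pixel'],xs.min(),xs.max(),ys.min(),ys.max(),r['pixels'].sum())
        for z in(0,.05,.08):print(z,ray(p,[r['pixel']],z,s).round(4))
E
```

```text
[ 0.36833403 -0.18047222  0.18674603] [-1.79994256e+02 -2.80193105e-02 -1.09197287e+01] [  1.8  -3.6 -34.    0.  -59.6  77.3]
stud 0.93 [263.2, 143.7] 241 282 124 165 1402
0 [[ 0.4129 -0.1728  0.    ]]
0.05 [[ 0.4163 -0.1759  0.05  ]]
0.08 [[ 0.4184 -0.1778  0.08  ]]
stud 0.42 [93.5, 19.5] 22 168 0 43 1976
0 [[ 0.5504 -0.0471  0.    ]]
0.05 [[ 0.534  -0.0684  0.05  ]]
0.08 [[ 0.5241 -0.0812  0.08  ]]
```

View pics/w2.png

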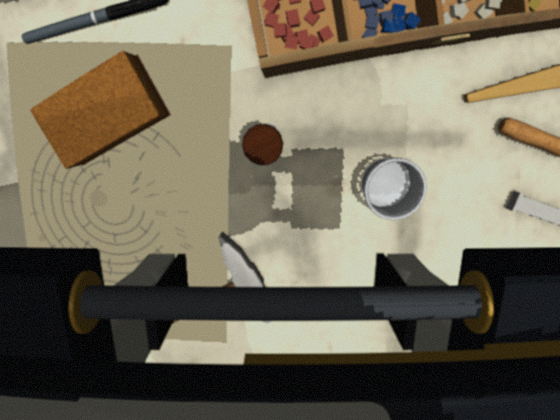

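The cap is centred at (262,144), giving a stud position of about (0.418,-0.178). The tub at (393,188) and the block are clear of the partly closed fingers. Descending to grasp.

Emit:
jog_arm:
  moves:
    - [[2.4,-0.6,0],0,5.6]
    - [[2.5,-0.6,0],0,5.6]
    - [[0,0,0],0,5.6]
    - [[0,0,3],0,5.6]
    - [[0,0,3],0,5.6]
    - [[0,0,3],0,5.6]
    - [[0,0,3],0,5.6]
    - [[0,0,2],0,5.6]
    - [[0,0,1.4],0,5.6]
    - [[0,0,0],0,5.6]
    - [[0,0,0],0,5.6]

```text
time_s: 5.22
tcp_pos: [0.419, -0.1773, 0.0332]
eef_rot: [-180.0, -0.0, -10.7]
contact_force: [0.8, 0.2, -0.8]
gripper_width: 0.0563
gripper_force: 0.0
```

Emit:
jog_arm:
  moves:
    - [[0,0,0],0,1.5]
    - [[0,0,0],0,1.5]
    - [[0,0,0],0,1.5]
    - [[0,0,0],0,1.5]
    - [[0,0,0],0,1.5]
  newtons: 35

```text
time_s: 5.85
tcp_pos: [0.4188, -0.1778, 0.0328]
eef_rot: [180.0, -0.0, -10.7]
contact_force: [1.0, 0.5, 3.4]
gripper_width: 0.0284
gripper_force: 35.0
```

```bash
python3 - <<'E'
from h import *
s=get_state();print(s['gripper_width'],s['contact_force'],s['moment'])
p=capture("wrist");q=capture("scene")
a=cv2.resize(p["pixels"][150:330,150:410],(433,300));b=cv2.resize(q["pixels"][230:330,240:370],None,fx=3,fy=3,interpolation=cv2.INTER_CUBIC)
cv2.imwrite("pics/g.png",np.hstack([a[:300],b[:300,:360]]))
E
```

```text
0.02835419316357049 [0.95452805 0.49787536 3.40605412] [ 0.02179168  0.05158379 -0.00859419]
```

View pics/g.png

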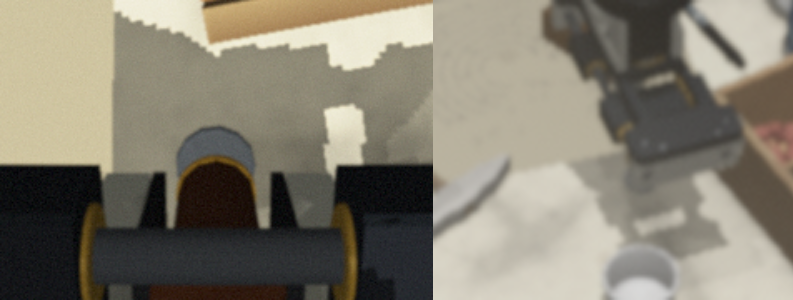

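The pads appear to meet the 30 mm cap, not the 22 mm grip: there are gaps on both sides of the grip. I'll open, go 7 mm lower and try again.

Emit:
jog_arm:
  moves:
    - [[0,0,0],0,4.5]
    - [[0,0,0],0,4.5]
    - [[0,0,0],0,4.5]
    - [[0,0,0.7],0,4.5]
    - [[0,0,0],0,4.5]
    - [[0,0,0],0,4.5]
    - [[0,0,0],0,1.5]
    - [[0,0,0],0,1.5]
    - [[0,0,0],0,1.5]
    - [[0,0,0],0,1.5]
  newtons: 20

```text
time_s: 7.2
tcp_pos: [0.4186, -0.1777, 0.0256]
eef_rot: [-180.0, -0.0, -10.7]
contact_force: [0.6, 1.2, -0.1]
gripper_width: 0.0219
gripper_force: 20.0
```

The grip now closes at 21.9 mm, on the grip below the cap. Lifting and moving to a viewing pose behind the hanger.

Emit:
jog_arm:
  moves:
    - [[0,0,-3],0,1.5]
    - [[0,0,-3],0,1.5]
    - [[0,0,-3],0,1.5]
    - [[-0.9,-4.7,0],0,1.5]
    - [[-0.9,-4.7,0],0,1.5]
    - [[-0.9,-4.7,0],0,1.5]
    - [[-0.9,-4.7,0],0,1.5]
    - [[-0.9,-4.7,0],0,1.5]
    - [[-0.9,-4.7,0],0,1.5]
    - [[-0.9,-4.7,0],0,1.5]
    - [[-0.9,-4.7,0],0,1.5]
    - [[0,0,0],0,1.5]
  newtons: 40

```text
time_s: 8.7
tcp_pos: [0.4179, 0.208, 0.1155]
eef_rot: [-180.0, -0.0, -10.5]
contact_force: [0.7, 0.5, -1.2]
gripper_width: 0.0217
gripper_force: 40.0
```

Emit:
jog_arm:
  moves:
    - [[0,0,0],0,1.5]
    - [[0,0,0],0,1.5]
    - [[0,0,0],0,1.5]

```text
time_s: 9.07
tcp_pos: [0.4177, 0.2043, 0.1156]
eef_rot: [-180.0, 0.0, -10.8]
contact_force: [-0.2, 0.3, -1.5]
gripper_width: 0.0216
gripper_force: 40.0
```

```bash
python3 - <<'E'
from h import *
s=get_state();p=capture("wrist");cv2.imwrite("pics/w3.png",p["pixels"]);
import pickle;pickle.dump((s,p),open("w3.pkl","wb"))
print(s['tcp_pos'],s['eef_rot'],s['contact_force'])
for t in("hanger","mouth","panel","stud"):
    for r in regions_of(p,t)[:1]:
        ys,xs=np.nonzero(r['pixels'])
        b=cv2.boxPoints(cv2.minAreaRect(np.c_[xs,ys].astype(np.float32)))
        print(t,round(r['confidence'],2),r['pixel'],b.round(1).tolist(),ray(p,b,.034,s).round(4).tolist())
E
```

```text
[0.41769158 0.20429237 0.11562949] [-1.79997623e+02  7.45873811e-04 -1.07704731e+01] [-0.15662034  0.3251418  -1.45073494]
hanger 0.7 [293.8, 57.9] [[242.0, 4.0], [326.0, 4.0], [326.0, 147.0], [242.0, 147.0]] [[0.5536, 0.2016, 0.034], [0.5442, 0.1524, 0.034], [0.4599, 0.1663, 0.034], [0.47, 0.2193, 0.034]]
mouth 0.67 [287.8, 110.7] [[177.0, 0.0], [392.0, 0.0], [392.0, 253.0], [177.0, 253.0]] [[0.5639, 0.2395, 0.034], [0.5399, 0.1128, 0.034], [0.3793, 0.1323, 0.034], [0.4073, 0.2796, 0.034]]
panel 0.63 [286.6, 106.8] [[177.0, 253.0], [177.0, 0.0], [391.0, 0.0], [391.0, 253.0]] [[0.4073, 0.2796, 0.034], [0.5639, 0.2395, 0.034], [0.54, 0.1134, 0.034], [0.3795, 0.133, 0.034]]
stud 0.72 [279.5, 320.0] [[238.0, 353.0], [238.0, 231.0], [325.0, 231.0], [325.0, 353.0]] [[0.3199, 0.2557, 0.034], [0.4152, 0.2341, 0.034], [0.4041, 0.1759, 0.034], [0.3076, 0.1907, 0.034]]
```

View pics/w3.png

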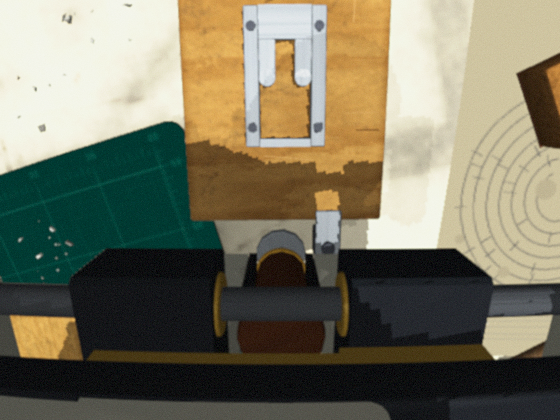

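```bash
python3 - <<'E'
from h import *
import pickle
s,p=pickle.load(open("w3.pkl","rb"))
cv2.imwrite("pics/c3.png",cv2.resize(p["pixels"][0:150,225:345],None,fx=4,fy=4,interpolation=cv2.INTER_CUBIC))
E
```

```text
(no output)
```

View pics/c3.png

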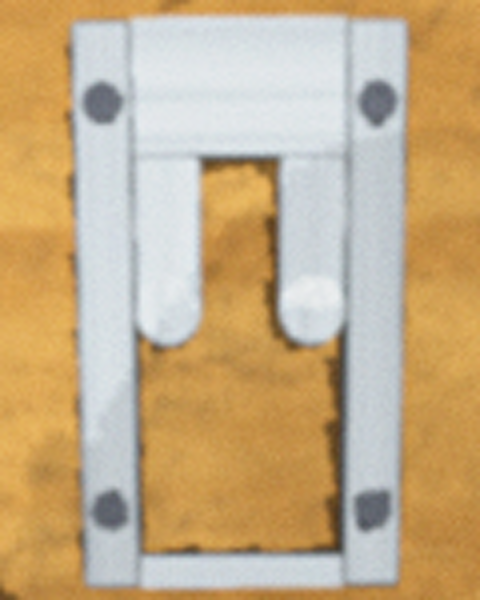

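```bash
python3 - <<'E'
from h import *
import pickle
from scipy.optimize import least_squares
s,p=pickle.load(open("w3.pkl","rb"))
c=lambda a:(np.array(a,float)+.5)/4-.5+[225,0]
# points in mouth frame (mm, x along slot, y left), top face
obs=[((201,157),(43.5,6)),((279,157),(43.5,-6)),((139,552),(-16,16)),((343,552),(-16,-16)),((72,20),(None,25)),((407,20),(None,-25)),((86,584),(None,25)),((399,584),(None,-25))]
uv=c([o[0] for o in obs])
def f(v,full=False):
    x,y,a,h,e=v; r=[]
    P=[]
    for i,o in enumerate(obs):
        X=o[1][0] if o[1][0] is not None else (e*1e3 if i>5 else e*1e3+84)
        P.append([X/1e3,o[1][1]/1e3])
    P=np.array(P);ca,sa=np.cos(a),np.sin(a)
    W=np.c_[x+ca*P[:,0]-sa*P[:,1],y+sa*P[:,0]+ca*P[:,1],np.full(len(P),h)]
    return (proj(p,W,s)-uv).ravel()
for hf in(None,.030,.034,.037):
    if hf is None: r=least_squares(f,[.48,.19,-.19,.034,-.025]);v=r.x
    else:
        r=least_squares(lambda q:f([q[0],q[1],q[2],hf,q[3]]),[.48,.19,-.19,-.025]);v=[*r.x[:3],hf,r.x[3]]
    T=R.from_euler('xyz',s['eef_rot'],degrees=True).as_matrix()
    print(np.round(v,4),np.degrees(v[2]).round(2),'rms',np.sqrt(np.mean(r.fun**2)).round(2),'tool delta',(T.T@(np.r_[v[:2],s['tcp_pos'][2]]-s['tcp_pos'])).round(4))
    if hf is None: print(r.fun.reshape(-1,2).round(1).tolist())
# stud head front edge: predict position for z tool .0256 with centre at TCP (foot)
W=wfc(p,s)
for x in(0,.002,-.002):
    th=np.linspace(0,2*np.pi,60)
    P=np.c_[x+.013*np.cos(th),.013*np.sin(th),np.full(60,.0256-.005)]
    q=proj(p,P@T.T+s['tcp_pos'],s);print('head',x,q[:,0].min().round(1),q[:,0].max().round(1),q[:,1].min().round(1))
g=p["pixels"][222:262,245:320].mean(2)
for r in range(0,40,4):print(222+r,g[r].astype(int)[::2].tolist())
E
```

```text
[ 0.4863  0.1882 -0.183   0.0343 -0.0209] -10.49 rms 0.23 tool delta [ 0.0704  0.0029 -0.    ]
[[-0.1, -0.1], [0.2, -0.2], [0.5, 0.3], [-0.3, 0.1], [0.0, 0.3], [0.1, -0.2], [-0.2, 0.1], [-0.4, -0.2]]
[ 0.4866  0.1881 -0.1831  0.03   -0.0207] -10.49 rms 0.88 tool delta [ 0.0707  0.003  -0.    ]
[ 0.4863  0.1882 -0.183   0.034  -0.0209] -10.49 rms 0.24 tool delta [ 0.0704  0.0029 -0.    ]
[ 0.4861  0.1883 -0.183   0.037  -0.021 ] -10.49 rms 0.59 tool delta [ 0.0702  0.0029 -0.    ]
head 0 254.8 305.1 228.7
head 0.002 254.7 305.1 225.0
head -0.002 254.8 305.0 232.5
222 [135, 132, 136, 140, 136, 139, 136, 136, 136, 138, 135, 141, 139, 139, 139, 137, 140, 128, 131, 128, 129, 140, 138, 139, 138, 138, 135, 138, 141, 143, 141, 139, 138, 139, 140, 106, 133, 182]
226 [131, 135, 135, 135, 137, 135, 141, 136, 136, 137, 130, 128, 135, 139, 129, 132, 136, 129, 131, 138, 136, 139, 139, 142, 138, 140, 138, 137, 134, 139, 138, 139, 139, 132, 55, 78, 176, 183]
230 [134, 135, 133, 132, 139, 140, 135, 138, 130, 123, 119, 123, 122, 110, 98, 84, 77, 69, 61, 62, 71, 100, 116, 130, 138, 141, 137, 129, 133, 
[... 511 characters left out ...]
, 86, 75, 107, 134, 132, 137, 124, 39, 98, 150, 149]
246 [112, 119, 126, 129, 130, 126, 101, 86, 90, 92, 91, 96, 86, 86, 88, 87, 89, 85, 78, 83, 89, 92, 90, 87, 84, 85, 91, 89, 88, 85, 135, 134, 135, 124, 35, 62, 89, 91]
250 [127, 132, 126, 130, 127, 131, 97, 93, 87, 94, 87, 93, 78, 70, 68, 73, 74, 75, 65, 71, 72, 66, 59, 67, 75, 88, 91, 87, 85, 88, 130, 193, 224, 224, 87, 71, 90, 87]
254 [96, 98, 75, 31, 34, 27, 73, 89, 88, 82, 66, 77, 52, 36, 33, 22, 13, 20, 24, 18, 19, 24, 32, 51, 61, 71, 69, 83, 85, 88, 46, 45, 54, 62, 88, 79, 82, 83]
258 [80, 68, 28, 12, 13, 15, 66, 90, 78, 73, 36, 16, 19, 15, 14, 29, 12, 18, 14, 17, 22, 22, 25, 18, 16, 21, 49, 68, 73, 85, 50, 14, 6, 14, 58, 81, 80, 80]
```

Fit residual is 0.23 px, with the panel top at z = 0.0213 (expected 0.017–0.024) and the slot yaw at -10.5°. Next I move over the mouth.

Emit:
jog_arm:
  moves:
    - [[2.4,0.1,0],-0.3,1.5]
    - [[2.4,0.1,0],0,1.5]
    - [[2.3,0.06,0],0,1.5]
    - [[0,0,0],0,1.5]
    - [[0,0,2.5],0,1.5]
    - [[0,0,2.2],0,1.5]
    - [[0,0,0],0,1.5]
    - [[0,0,0],0,1.5]
    - [[0,0,0],0,1.5]
    - [[0,0,0],0,1.5]

```text
time_s: 10.58
tcp_pos: [0.4873, 0.1899, 0.0693]
eef_rot: [-179.9, -0.0, -10.4]
contact_force: [0.4, 0.3, -0.4]
gripper_width: 0.0213
gripper_force: 40.0
```

```bash
python3 - <<'E'
from h import *
s=get_state();T=R.from_euler('xyz',s['eef_rot'],degrees=True).as_matrix()
print(s['tcp_pos'].round(4),s['eef_rot'].round(2),s['contact_force'].round(2),((T.T@(np.array([.4863,.1882,.0469])-s['tcp_pos']))*100).round(2))
p=capture("wrist");cv2.imwrite("pics/w4.png",cv2.resize(p["pixels"][60:270,190:370],None,fx=2.8,fy=2.8))
E
```

```text
[0.4873 0.1899 0.0693] [-1.7994e+02 -5.0000e-02 -1.0400e+01] [ 0.41  0.32 -0.43] [-0.07  0.19  2.24]
```

View pics/w4.png

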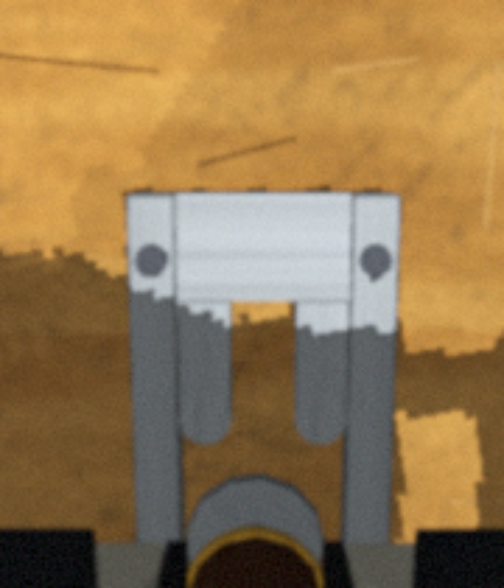

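The head is about 1.7 mm left of the slot axis, at crop column 255 against 263, which agrees with the computed residual. Correcting and lowering.

Emit:
jog_arm:
  moves:
    - [[-0.05,0.17,0],0,1.5]
    - [[0,0,0],0,1.5]
    - [[0,0,0],0,1.5]
    - [[0,0,0.8],0,1.5]
    - [[0,0,0.8],0,1.5]
    - [[0,0,0.35],0,1.5]
    - [[0,0,0],0,1.5]
    - [[0,0,0],0,1.5]

```text
time_s: 11.62
tcp_pos: [0.4857, 0.1877, 0.0492]
eef_rot: [179.9, 0.0, -10.4]
contact_force: [-3.0, -1.4, 6.4]
gripper_width: 0.0212
gripper_force: 40.0
```

Emit:
jog_arm:
  moves:
    - [[0,0,-0.1],0,1.5]
    - [[0,0,0],0,1.5]
    - [[0,0,0],0,1.5]
    - [[0,0,0],0,1.5]

```text
time_s: 12.12
tcp_pos: [0.4862, 0.188, 0.0499]
eef_rot: [180.0, 0.0, -10.4]
contact_force: [-0.4, -0.1, -0.9]
gripper_width: 0.0214
gripper_force: 40.0
```

```bash
python3 - <<'E'
from h import *
s=get_state();T=R.from_euler('xyz',s['eef_rot'],degrees=True).as_matrix()
print(s['tcp_pos'].round(4),s['eef_rot'].round(2),s['contact_force'].round(2),s['moment'].round(2),((T.T@(np.array([.4863,.1882,.0469])-s['tcp_pos']))*100).round(2))
p=capture("wrist");cv2.imwrite("pics/w5.png",cv2.resize(p["pixels"][60:270,190:370],None,fx=2.8,fy=2.8))
E
```

```text
[0.4862 0.188  0.0499] [ 1.7999e+02  1.0000e-02 -1.0400e+01] [-0.36 -0.05 -0.9 ] [-0.04  0.01 -0.01] [ 0.01 -0.02  0.3 ]
```

View pics/w5.png

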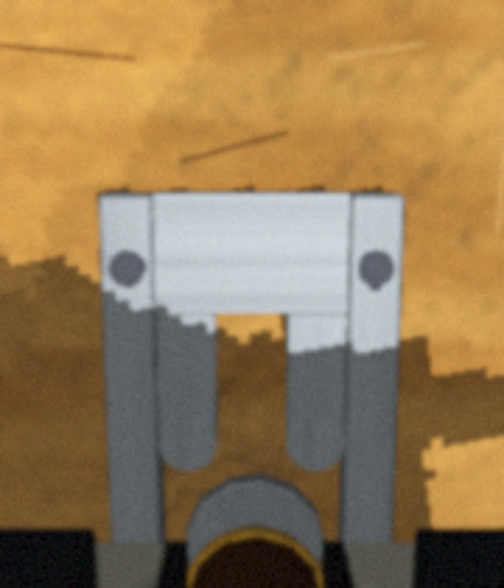

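The head is in the mouth, centred to about 0.5 mm. I'll raise 1 mm so it floats in the hollow, then slide.

Emit:
jog_arm:
  moves:
    - [[0,-0.03,-0.1],0,1.5]
    - [[0,0,0],0,1.5]
    - [[0.4,0,0],0,1.5]
    - [[0.4,0,0],0,1.5]
    - [[0.4,0,0],0,1.5]
    - [[0.4,0,0],0,1.5]
    - [[0.4,0,0],0,1.5]
    - [[0.4,0,0],0,1.5]
    - [[0,0,0],0,1.5]
    - [[0,0,0],0,1.5]

```text
time_s: 13.42
tcp_pos: [0.5097, 0.1839, 0.051]
eef_rot: [180.0, 0.0, -10.4]
contact_force: [-0.1, 0.0, -1.8]
gripper_width: 0.0215
gripper_force: 40.0
```

Emit:
jog_arm:
  moves:
    - [[0.4,0,0],0,1.5]
    - [[0.4,0,0],0,1.5]
    - [[0.4,0,0],0,1.5]
    - [[0.1,0,0],0,1.5]
    - [[0,0,0],0,1.5]
    - [[0,0,0],0,1.5]

```text
time_s: 14.18
tcp_pos: [0.5226, 0.1816, 0.051]
eef_rot: [180.0, 0.0, -10.4]
contact_force: [0.8, -0.9, -1.3]
gripper_width: 0.0214
gripper_force: 40.0
```

Emit:
jog_arm:
  moves:
    - [[0.1,0,0],0,1.5]
    - [[0,0,0],0,1.5]
    - [[0,0,0],0,1.5]

```text
time_s: 14.55
tcp_pos: [0.5236, 0.1815, 0.0511]
eef_rot: [-180.0, -0.0, -10.4]
contact_force: [-0.2, -0.0, -1.3]
gripper_width: 0.0214
gripper_force: 40.0
```

Emit:
jog_arm:
  moves:
    - [[0.08,0,0],0,1.5]
    - [[0,0,0],0,1.5]
    - [[0,0,0],0,1.5]

```text
time_s: 14.92
tcp_pos: [0.5244, 0.1813, 0.051]
eef_rot: [180.0, 0.0, -10.4]
contact_force: [0.0, 0.3, -1.4]
gripper_width: 0.0215
gripper_force: 40.0
```

Emit:
jog_arm:
  moves:
    - [[0.08,0,0],0,1.5]
    - [[0,0,0],0,1.5]
    - [[0,0,0],0,1.5]

```text
time_s: 15.3
tcp_pos: [0.5252, 0.1812, 0.0511]
eef_rot: [180.0, -0.0, -10.4]
contact_force: [-1.3, 0.4, -1.6]
gripper_width: 0.0214
gripper_force: 40.0
```

Emit:
jog_arm:
  moves:
    - [[0.05,0,0],0,1.5]
    - [[0,0,0],0,1.5]
    - [[0,0,0],0,1.5]

```text
time_s: 15.68
tcp_pos: [0.5256, 0.1811, 0.051]
eef_rot: [180.0, 0.0, -10.4]
contact_force: [-0.6, 0.7, -1.8]
gripper_width: 0.0209
gripper_force: 40.0
```

Emit:
jog_arm:
  moves:
    - [[0.06,0,0],0,1.5]
    - [[0,0,0],0,1.5]
    - [[0,0,0],0,1.5]

```text
time_s: 16.05
tcp_pos: [0.5259, 0.1809, 0.051]
eef_rot: [180.0, 0.0, -10.4]
contact_force: [-4.0, 1.8, 0.3]
gripper_width: 0.0216
gripper_force: 40.0
```

The stop is felt: 4 N against the motion, 1 mm past the expected home within calibration. I'll relieve the side load and raise to take up the play.

Emit:
jog_arm:
  moves:
    - [[-0.08,0,0],0,1.5]
    - [[0,0,-0.1],0,1.5]
    - [[0,0,0],0,1.5]
    - [[0,0,0],0,1.5]

```text
time_s: 16.55
tcp_pos: [0.5256, 0.1811, 0.0521]
eef_rot: [180.0, -0.0, -10.4]
contact_force: [-1.2, -0.1, -1.4]
gripper_width: 0.0215
gripper_force: 40.0
```

Emit:
jog_arm:
  moves:
    - [[0,0,-0.05],0,1.5]
    - [[0,0,0],0,1.5]
    - [[0,0,0],0,1.5]

```text
time_s: 16.92
tcp_pos: [0.5256, 0.1811, 0.0526]
eef_rot: [-180.0, -0.0, -10.4]
contact_force: [-1.0, 0.1, -1.1]
gripper_width: 0.0216
gripper_force: 40.0
```

Emit:
jog_arm:
  moves:
    - [[0,0,-0.04],0,1.5]
    - [[0,0,0],0,1.5]
    - [[0,0,0],0,1.5]

```text
time_s: 17.3
tcp_pos: [0.5256, 0.1812, 0.053]
eef_rot: [-180.0, -0.0, -10.4]
contact_force: [-1.0, 0.2, -1.1]
gripper_width: 0.0214
gripper_force: 40.0
```

Emit:
jog_arm:
  moves:
    - [[0,0,-0.04],0,1.5]
    - [[0,0,0],0,1.5]
    - [[0,0,0],0,1.5]

```text
time_s: 17.68
tcp_pos: [0.5255, 0.1811, 0.0533]
eef_rot: [-180.0, -0.0, -10.4]
contact_force: [0.7, 0.4, -2.9]
gripper_width: 0.0216
gripper_force: 40.0
```

Emit:
jog_arm:
  moves:
    - [[0,0,-0.03],0,1.5]
    - [[0,0,0],0,1.5]
    - [[0,0,0],0,1.5]

```text
time_s: 18.05
tcp_pos: [0.5255, 0.1812, 0.0535]
eef_rot: [180.0, 0.0, -10.4]
contact_force: [1.3, 0.5, -5.3]
gripper_width: 0.0215
gripper_force: 40.0
```

Emit:
jog_arm:
  moves:
    - [[0,0,-0.03],0,1.5]
    - [[0,0,0],0,1.5]
    - [[0,0,0],0,1.5]

```text
time_s: 18.42
tcp_pos: [0.5255, 0.1812, 0.0538]
eef_rot: [180.0, 0.0, -10.4]
contact_force: [2.5, 0.5, -8.9]
gripper_width: 0.0217
gripper_force: 40.0
```

Emit:
jog_arm:
  moves:
    - [[0,0,-0.03],0,1.5]
    - [[0,0,0],0,1.5]
    - [[0,0,0],0,1.5]

```text
time_s: 18.8
tcp_pos: [0.5254, 0.1811, 0.054]
eef_rot: [180.0, 0.0, -10.4]
contact_force: [2.2, 2.2, -12.5]
gripper_width: 0.0214
gripper_force: 40.0
```

Emit:
jog_arm:
  moves:
    - [[0,0,-0.02],0,1.5]
    - [[0,0,0],0,1.5]

```text
time_s: 19.05
tcp_pos: [0.5254, 0.1811, 0.0542]
eef_rot: [180.0, 0.0, -10.4]
contact_force: [3.0, 1.4, -14.4]
gripper_width: 0.0217
gripper_force: 40.0
```

Emit:
jog_arm:
  moves:
    - [[0,0,-0.015],0,1.5]
    - [[0,0,0],0,1.5]
    - [[0,0,0],0,1.5]
    - [[0,0,0],0,1.5]

```text
time_s: 19.55
tcp_pos: [0.5254, 0.1811, 0.0544]
eef_rot: [180.0, 0.0, -10.4]
contact_force: [3.9, 2.3, -18.0]
gripper_width: 0.0217
gripper_force: 40.0
```

Emit:
jog_arm:
  moves:
    - [[0,0,0],0,1.5]
    - [[0,0,0],0,1.5]
    - [[0,0,0],0,1.5]
    - [[0,0,0],0,1.5]
    - [[0,0,0],0,1.5]
    - [[0,0,0],0,1.5]
    - [[0,0,0],0,1.5]
    - [[0,0,0],0,1.5]
    - [[0,0,0],0,1.5]
    - [[0,0,0],0,1.5]

```text
time_s: 20.8
tcp_pos: [0.5254, 0.1811, 0.0546]
eef_rot: [180.0, 0.0, -10.4]
contact_force: [1.4, 2.0, -18.5]
gripper_width: 0.0217
gripper_force: 40.0
```

Emit:
jog_arm:
  moves:
    - [[0,0,0],0,1.5]
    - [[0,0,0],0,1.5]
    - [[0,0,0],0,1.5]
    - [[0,0,0],0,1.5]
    - [[0,0,0],0,1.5]
    - [[0,0,0],0,1.5]
    - [[0,0,0],0,1.5]
    - [[0,0,0],0,1.5]
    - [[0,0,0],0,1.5]
    - [[0,0,0],0,1.5]

```text
time_s: 22.05
tcp_pos: [0.5254, 0.1811, 0.0546]
eef_rot: [180.0, 0.0, -10.4]
contact_force: [0.7, 2.5, -19.2]
gripper_width: 0.021
gripper_force: 40.0
```

The force crept towards the top of the band. I'll ease it slightly, staying in band, and hold another two seconds.

Emit:
jog_arm:
  moves:
    - [[0,0,0.015],0,1.5]
    - [[0,0,0],0,1.5]
    - [[0,0,0],0,1.5]
    - [[0,0,0],0,1.5]
    - [[0,0,0],0,1.5]
    - [[0,0,0],0,1.5]
    - [[0,0,0],0,1.5]
    - [[0,0,0],0,1.5]

```text
time_s: 23.05
tcp_pos: [0.5255, 0.1811, 0.0545]
eef_rot: [180.0, 0.0, -10.4]
contact_force: [2.0, 1.8, -18.3]
gripper_width: 0.0214
gripper_force: 40.0
```

Emit:
jog_arm:
  moves:
    - [[0,0,0],0,1.5]
    - [[0,0,0],0,1.5]
    - [[0,0,0],0,1.5]
    - [[0,0,0],0,1.5]
    - [[0,0,0],0,1.5]
    - [[0,0,0],0,1.5]
    - [[0,0,0],0,1.5]
    - [[0,0,0],0,1.5]
    - [[0,0,0],0,1.5]
    - [[0,0,0],0,1.5]
    - [[0,0,0],0,1.5]
    - [[0,0,0],0,1.5]

```text
time_s: 24.55
tcp_pos: [0.5255, 0.1811, 0.0545]
eef_rot: [180.0, 0.0, -10.4]
contact_force: [1.4, 1.4, -17.1]
gripper_width: 0.0218
gripper_force: 40.0
```

Emit:
jog_arm:
  moves:
    - [[0,0,0.02],0,1.5]
    - [[0,0,0],0,1.5]
    - [[0,0,0],0,1.5]
    - [[0,0,0],0,1.5]
    - [[0,0,0],0,1.5]
    - [[0,0,0],0,1.5]
    - [[0,0,0],0,1.5]
    - [[0,0,0],0,1.5]
    - [[0,0,0],0,1.5]
    - [[0,0,0],0,1.5]
    - [[0,0,0],0,1.5]
    - [[0,0,0],0,1.5]

```text
time_s: 26.05
tcp_pos: [0.5255, 0.1811, 0.0543]
eef_rot: [180.0, 0.0, -10.4]
contact_force: [-0.4, 1.5, -15.1]
gripper_width: 0.0216
gripper_force: 40.0
```

Emit:
jog_arm:
  moves:
    - [[0,0,0],0,1.5]
    - [[0,0,0],0,1.5]
    - [[0,0,0],0,1.5]
    - [[0,0,0],0,1.5]
    - [[0,0,0],0,1.5]
    - [[0,0,0],0,1.5]
    - [[0,0,0],0,1.5]
    - [[0,0,0],0,1.5]
    - [[0,0,0],0,1.5]
    - [[0,0,0],0,1.5]

```text
time_s: 27.3
tcp_pos: [0.5255, 0.1811, 0.0543]
eef_rot: [180.0, -0.0, -10.4]
contact_force: [0.6, 1.9, -16.3]
gripper_width: 0.0216
gripper_force: 40.0
```

Held at about 14–15 N net. Easing off and lowering the stud onto the panel.

Emit:
jog_arm:
  moves:
    - [[0,0,0.1],0,1.5]
    - [[0,0,0.1],0,1.5]
    - [[0,0,0.1],0,1.5]
    - [[0,0,0.1],0,1.5]
    - [[0,0,0],0,1.5]
    - [[0,0,0],0,1.5]

```text
time_s: 28.05
tcp_pos: [0.5259, 0.1815, 0.0506]
eef_rot: [-180.0, -0.0, -10.4]
contact_force: [-2.8, 1.5, 1.7]
gripper_width: 0.0216
gripper_force: 40.0
```

Emit:
jog_arm:
  moves:
    - [[0,0,0.05],0,1.5]
    - [[0,0,0],0,1.5]
    - [[0,0,0],0,1.5]

```text
time_s: 28.42
tcp_pos: [0.5258, 0.1813, 0.0498]
eef_rot: [-180.0, -0.0, -10.4]
contact_force: [-2.0, 1.8, 0.6]
gripper_width: 0.0215
gripper_force: 40.0
```

Emit:
jog_arm:
  moves:
    - [[-0.04,0,0.03],0,1.5]
    - [[0,0,0],0,1.5]
    - [[0,0,0],0,1.5]

```text
time_s: 28.8
tcp_pos: [0.5253, 0.1812, 0.0495]
eef_rot: [-180.0, -0.0, -10.4]
contact_force: [0.5, -0.2, -1.2]
gripper_width: 0.0215
gripper_force: 40.0
```

Emit:
jog_arm:
  moves:
    - [[0,0,0.03],0,1.5]
    - [[0,0,0],0,1.5]
    - [[0,0,0],0,1.5]

```text
time_s: 29.18
tcp_pos: [0.5252, 0.1812, 0.0492]
eef_rot: [-180.0, -0.0, -10.4]
contact_force: [0.4, 0.4, -0.7]
gripper_width: 0.0216
gripper_force: 40.0
```

Emit:
jog_arm:
  moves:
    - [[0,0,0.05],0,1.5]
    - [[0,0,0],0,1.5]
    - [[0,0,0],0,1.5]

```text
time_s: 29.55
tcp_pos: [0.5253, 0.1812, 0.0492]
eef_rot: [-180.0, -0.0, -10.4]
contact_force: [-0.9, -1.2, 5.7]
gripper_width: 0.0215
gripper_force: 40.0
```

Emit:
jog_arm:
  moves:
    - [[0,0,0.05],0,1.5]
    - [[0,0,0],0,1.5]
    - [[0,0,0],0,1.5]

```text
time_s: 29.92
tcp_pos: [0.5253, 0.1813, 0.0491]
eef_rot: [-180.0, -0.0, -10.4]
contact_force: [-3.7, -1.3, 10.7]
gripper_width: 0.0214
gripper_force: 40.0
```

Landed. Relaxing the press and releasing.

Emit:
jog_arm:
  moves:
    - [[0,0,-0.07],0,1.5]
    - [[0,0,0],0,1.5]
    - [[0,0,0],0,2.4]
    - [[0,0,0],0,3]
    - [[0,0,0],0,4]
    - [[0,0,0],0,5.2]
    - [[0,0,0],0,5.2]
    - [[0,0,0],0,5.2]
    - [[0,0,0],0,5.2]

```text
time_s: 31.05
tcp_pos: [0.5251, 0.1812, 0.0489]
eef_rot: [180.0, -0.0, -10.4]
contact_force: [-1.0, 0.5, 1.0]
gripper_width: 0.0518
gripper_force: 0.0
```

Emit:
jog_arm:
  moves:
    - [[0,0,-1],0,5.2]
    - [[0,0,-2],0,5.2]
    - [[0,0,-3],0,5.2]
    - [[0,0,-3],0,5.2]
    - [[-2,0,-2],0,5.2]
    - [[-3,0,0],0,5.2]
    - [[-2,0,0],0,5.2]
    - [[0,0,0],0,5.2]
    - [[0,0,0],0,5.2]

```text
time_s: 32.17
tcp_pos: [0.4567, 0.1941, 0.1591]
eef_rot: [-180.0, -0.0, -10.4]
contact_force: [0.7, -0.1, -0.2]
gripper_width: 0.0518
gripper_force: 0.0
```

```bash
python3 - <<'E'
from h import *
s=get_state();p=capture("wrist");q=capture("scene")
print(s['tcp_pos'].round(4),s['contact_force'].round(2))
P=np.array([[.5255,.1812,.0213+.08],[.5255,.1812,.0213+.025]])
print(proj(p,P,s).round(1).tolist())
r=regions_of(p,"stud")[0];print(r['confidence'],r['pixel'])
a=cv2.resize(p["pixels"][0:240,150:410],(433,400));b=cv2.resize(q["pixels"][140:240,220:310],(360,400),interpolation=cv2.INTER_CUBIC)
cv2.imwrite("pics/end.png",np.hstack([a,b]))
E
```

```text
[0.4567 0.1941 0.1591] [ 0.67 -0.07 -0.17]
[[280.7, 112.7], [280.8, 112.7]]
0.85 [281.9, 112.7]
```

View pics/end.png

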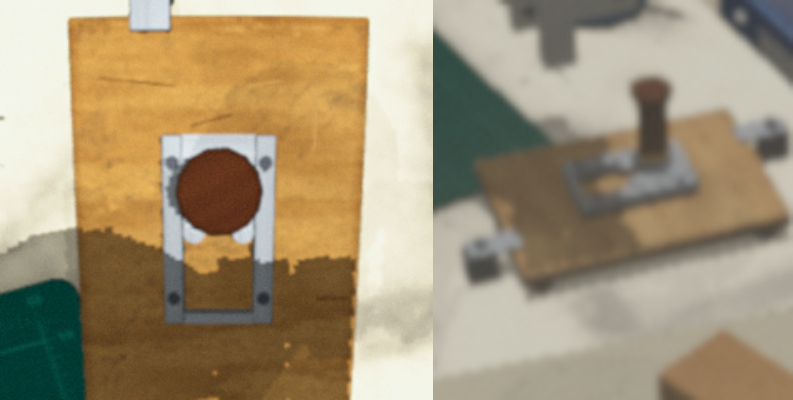

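The stud stands upright at the end of the slot, with its cap centred at pixel (282,113) against the predicted (281,113). The gripper is clear, so I'm handing in.

```bash
python3 -c "
from plant import close_job;print(close_job())"
```

```text
the job is handed in; nothing more can be done
None
```

The job is handed in: the stud was slid to the slot's end, pulled up at an estimated 14–18 N for about 8 s without a break (longer than the two seconds asked), then eased off and left upright at the slot's end with the gripper clear; the result itself was not reported.

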